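# Find the fuller paint pot on the balance and seat it in the shaker

### The job

One of the two look-alike capped paint pots is fuller than the other. Set them gently on opposite pans of the balance, let go of both and see which side drops; then take the pot from the side that dropped, lower it into the well of the paint shaker and press it down on its spring seat with a steady push of about 12 N for a second (under 8 does not seat it, over 20 damages the seat), and let go. Leave the lighter pot on its pan and everything else on the bench as it is.

Things in the scene. Friction and masses are not known exactly. Their poses are not given: they have to be found in the camera images.
- pot_a: capped paint pot, an upright round cylinder 46 mm in diameter and 76 mm high, white with a grey cap (the cap is the top 26 mm, same diameter) and a 4 mm chamfer at the foot; looks exactly like pot_b; 80 to 240 g, which of the two is heavier is not known. Origin: centre of the underside, z up.
- pot_b: the other paint pot, same size and look as pot_a. Origin: centre of the underside, z up.
- balance: two-pan balance, grey base 100 x 280 mm fixed to the bench, beam along its own y axis. Two round flat rimless steel pans, 90 mm in diameter, 240 mm apart, stay level; as one drops the other rises. Nothing stands higher than the pans. Each pan plate sits on a cushion spring giving 0.7 mm per N, 12 mm at most. Press no pot on it with over 15 N. Origin: centre of the base's underside
- pan_left_top (a point): centre of the top of the pan on the balance's +y side; 122 mm above the bench when level, 9 mm higher or lower at the stops (and up to 2 mm lower under a pot); it moves with the pan
- pan_right_top (a point): centre of the top of the pan on the balance's -y side; moves with the pan
- pan_left (a joint): height of the left pan above level, m: -0.009 = left side fully dropped, +0.009 = right side fully dropped. The right pan has the opposite value. The beam has no centring spring: it stays where it is, and any load tips it; damped, it needs a few seconds when the pots are nearly alike
- shaker: paint shaker fixed to the bench: grey box 130 x 130 x 40 mm with a black block 90 x 90 x 55 mm on it that has a round upright well in its top. Origin: centre of the box's underside
- well (a point): centre of the well's mouth, level with the top of the black block, 95 mm above the bench. The well is 49 mm in diameter (46 mm pot) with a 4 mm chamfer. Inside is a sprung rubber seat whose top lies somewhere between 14 and 30 mm below the mouth, as the last user left it (not measured, must be felt); its spring gives about 1 mm for every 5 N and bottoms after 6 mm. The upper 40 mm or more of the pot stays above the mouth
- block: bystander: cork sanding block 50 x 35 x 20 mm lying on the bench, origin centre of its underside
- knife: bystander: palette knife about 200 mm long lying on the bench behind the balance and shaker
- tape: bystander: roll of paper tape, 90 mm in diameter, 24 mm high, lying on the bench
- medium: bystander: amber bottle with a blue cap, 60 mm in diameter, 170 mm high, on the left
- jar: bystander: white jar, 80 mm in diameter, 85 mm high, on the left
- bowl: bystander: blue bowl, 120 mm in diameter, 50 mm high, on the right
Things that resemble listed ones, but are neither listed nor needed, are in the scene too. Leave any red or turquoise look-alike of the pot_a alone.

How it is judged:
On the way, in this order (a step that is already met when the one before it is completed fails the run):
1. both pots stand on opposite pans, let go, and one side has dropped ((((horizontal distance between pot_a and pan_left_top below 0.03 m and contact force between pot_a and balance above 0.4 N and angle between pot_a's own z axis and vertical below 0.15 rad) and (horizontal distance between pot_b and pan_right_top below 0.03 m and contact force between pot_b and balance above 0.4 N and angle between pot_b's own z axis and vertical below 0.15 rad)) or ((horizontal distance between pot_a and pan_right_top below 0.03 m and contact force between pot_a and balance above 0.4 N and angle between pot_a's own z axis and vertical below 0.15 rad) and (horizontal distance between pot_b and pan_left_top below 0.03 m and contact force between pot_b and balance above 0.4 N and angle between pot_b's own z axis and vertical below 0.15 rad))) and contact force between the fingers and pot_a below 0.05 N and contact force between the fingers and pot_b below 0.05 N and (value of joint pan_left above 0.0065 m or value of joint pan_left below -0.0065 m)), for 0.4 s.
2. a pot is pressed down in the well with more than 8 N for 0.3 s ((((horizontal distance between pot_a and well below 0.005 m and z of pot_a in the frame of well below -0.009 m and angle between pot_a's own z axis and vertical below 0.1 rad) and contact force between pot_a and shaker above 8 N) or ((horizontal distance between pot_b and well below 0.005 m and z of pot_b in the frame of well below -0.009 m and angle between pot_b's own z axis and vertical below 0.1 rad) and contact force between pot_b and shaker above 8 N))), for 0.3 s.
At the end, for the whole second after the job is handed in: The heavier pot stands free in the shaker's well, within 5 mm of its centre, upright, its foot at least 9 mm below the mouth; the lighter pot stands on a balance pan within 30 mm of the pan's centre, upright; both at rest and released (linear speed of each of pot_a, pot_b below 0.02 m/s and contact force between the fingers and pot_a below 0.05 N and contact force between the fingers and pot_b below 0.05 N and (((horizontal distance between pot_a and well below 0.005 m and z of pot_a in the frame of well below -0.009 m and angle between pot_a's own z axis and vertical below 0.1 rad) and ((horizontal distance between pot_b and pan_left_top below 0.03 m and contact force between pot_b and balance above 0.4 N and angle between pot_b's own z axis and vertical below 0.15 rad) or (horizontal distance between pot_b and pan_right_top below 0.03 m and contact force between pot_b and balance above 0.4 N and angle between pot_b's own z axis and vertical below 0.15 rad)) and contact force between pot_a and shaker above 1.53 N) or ((horizontal distance between pot_b and well below 0.005 m and z of pot_b in the frame of well below -0.009 m and angle between pot_b's own z axis and vertical below 0.1 rad) and ((horizontal distance between pot_a and pan_left_top below 0.03 m and contact force between pot_a and balance above 0.4 N and angle between pot_a's own z axis and vertical below 0.15 rad) or (horizontal distance between pot_a and pan_right_top below 0.03 m and contact force between pot_a and balance above 0.4 N and angle between pot_a's own z axis and vertical below 0.15 rad)) and contact force between pot_a and balance below 1.609 N))); the robot touches nothing.
It fails at once if a pot is pressed against the shaker with more than 22 N (contact force between any of pot_a, pot_b and shaker above 22 N).
It fails at once if a pot is pressed on the balance with more than 16 N (contact force between any of pot_a, pot_b and balance above 16 N).
It fails at once if a pot is tipped over (angle between any of pot_a, pot_b's own z axis and vertical above 0.8 rad).
It fails at once if a bystander is moved by more than 25 mm (distance of any of block, knife, tape, medium, jar, bowl from where it was at the start of the episode above 0.025 m).
It also fails if it takes over 72 s, if anything falls off the work surface, if the arm or the gripper's body presses on something with over 40 N, if the wrist force passes 120 N, or if a joint passes its speed limit or range.

### The arm

A 7-joint arm with a two-finger parallel gripper is mounted at the origin on the work surface. World frame = base frame: x ahead of the robot, y to its left, z up, the work surface at z = 0. Lengths are in m, angles in rad, forces in N, time in s.
With the tool pointing down it reaches from about 0.4 to 0.85 m from the base axis. Payload 4.4 kg.
Tool frame: the origin (TCP) lies at the very end of the fingers, on their centre line; the grasp point (between the pads) lies 19 mm behind it; z points along the fingers, y is the line along which they close (so a half turn about z gives the same grasp; the last joint's range is limited). The gripper opens to 94 mm and grips with 3 to 60 N. Pads are 16 mm wide; open, the fingers measure 119 mm over their backs; the gripper's body (75 mm by 177 mm) begins 78 mm behind the grasp point.
Start: joints at [-1.262, 0.628, 0.038, 1.517, -0.027, 0.996, -0.02], TCP at [0.238, 0.605, 0.205] pointing down, gripper open.
Joint ranges: [-3.06, 3.06], [-0.37, 2.12], [-1.25, 1.32], [0.18, 2.47], [-1.1, 4.24], [0.23, 1.98], [-2.94, 2.94]. Speed limits (rad/s): [2.57, 2.57, 3.14, 3.14, 3.14, 3.14, 3.14].

### API

Orientations are given as a unit quaternion [x, y, z, w].
In Python, from plant import manip, get_image, calibration gives the robot as it stands.
- The arm moves only by the tool apply_moves, never from a script. Its argument "motion" is a list of rows, each a list of 6 numbers: the shift along the tool's x, y, z normalised to -1 to 1, where 1 is 0.75 m, then the turn, a rotation vector about the tool's x, y, z normalised to -1 to 1, where 1 is 45 degrees. A call has 1 to 8 rows; each row shifts and turns the commanded pose from where the row before left it, along the tool's axes as they then stand; what a row does not reach is not made up. A row lasts 1/8 s, in which the tool goes at most 62.5 mm and 10.7 degrees, less where a joint would pass 70% of its speed; a pose out of reach is approached as far as the arm can. A call with a number of a shift or a turn outside -1 to 1 is refused whole. A call with a gripper value outside its range is refused whole. "grip" is the closure, from -1 (fully open) to 1 (shut), set as the call begins (left out, the last holds). The fingers move at their own pace and stop on an object; "newtons" is the grip in N (left out, the last holds). Time passes only in rows, so rows that do not move let the fingers close. It gives the time, the measured TCP pose, the force, the opening and the grip force at its end, in the units of the state.
- manip.observe(): the state, without advancing time (a new reading comes with each control period).
- get_image(name): name is "scene" or "top" or "wrist"; returns the picture (420x560x3 uint8, red, green, blue); there is no depth.
- calibration(name): a dict with "vertical_fov" (degrees; the focal length in pixels is half the picture's height over the tangent of half this angle, whatever the lens; pixels are square), "cx", "cy" (the principal point, pixels), "R" (3x3) and "t" (3): a world point X has camera coordinates R X + t. Camera axes: x right, y down, z forward; pixel columns grow to the right and rows downward; lengths in m; the calibration is good to about 2 mm. A picture is of the moment at which its call begins: read the wrist's pose just before it. calibration takes no time and is no camera call; for the wrist camera it gives the pose at the moment of the call.
- manip.finish_job(): hands the job in; it is judged then, once.
The state is a dict: "time": time; "q": joint angles; "joint_velocities": joint speeds; "joint_torque": joint torques, N m; "eef_pos": TCP position; "ee_rot": TCP orientation; "contact_force": force on the tool from outside, world axes, zero at the start; "wrist_torque": the same for the moment, N m; "opening": opening from 0.0 (shut) to 1.0 (fully open); "grasp_force": force on a finger pad.
Only numpy, scipy, OpenCV 4.12 (cv2) and the standard library are available. Lean on these libraries where they do the work, as an engineer would, in place of code of your own. Each camera call takes 0.05 s, during which the arm holds its last target. There are 200 camera calls.

## Working session

There is one attempt and no reset: what is moved stays moved. The work goes in short steps, Python scripts to look and compute and a tool call to move; the robot and the scene stay as the last step left them, time stands still between calls to the robot, and variables do not carry over. Pictures are saved under pics/ and viewed, at most 10 in all, crops included, and the job is handed in when it is done.

Besides the shell and the picture viewer there is one more tool, called after "Call:" by a JSON object that holds its "fn" and its "kwargs", one argument or row to a line. apply_moves: Moves the arm, as the interface text tells. Its arguments: {"type":"object","properties":{"motion":{"type":"array","items":{"type":"array","items":{"type":"number"}}},"grip":{"type":"number"},"newtons":{"type":"number"}},"required":["motion"]}

```bash
mkdir -p pics
cat > h.py <<'E'
import numpy as np, cv2
from plant import manip,get_image,calibration
def cal(n):
    c=calibration(n); f=210/np.tan(np.radians(c['vertical_fov'])/2)
    return f,c['cx'],c['cy'],np.array(c['R']),np.array(c['t'])
def ray(n,u,v,z,c=None):
    f,cx,cy,R,t=c or cal(n)
    o=-R.T@t; d=R.T@np.array([(u-cx)/f,(v-cy)/f,1]); return o+d*(z-o[2])/d[2]
def proj(n,X,c=None):
    f,cx,cy,R,t=c or cal(n); p=R@np.array(X)+t; return f*p[0]/p[2]+cx,f*p[1]/p[2]+cy
def save(n,fn,crop=None,k=1):
    im=get_image(n)[:,:,::-1]
    if crop: x,y,w,h=crop; im=im[y:y+h,x:x+w]
    cv2.imwrite('pics/'+fn,cv2.resize(im,None,fx=k,fy=k,interpolation=cv2.INTER_CUBIC))
E
python3 - <<'E'
from h import *
a=get_image("scene")[:,:,::-1]; b=get_image("top")[:,:,::-1]
cv2.imwrite('pics/s1.png',a);cv2.imwrite('pics/t1.png',cv2.resize(b,None,fx=1.42,fy=1.42,interpolation=cv2.INTER_CUBIC))
for n in("scene","top"):
    f,cx,cy,R,t=cal(n);print(n,f,cx,cy,-R.T@t,R.tolist())
print(manip.observe())
E
```

```text
scene 504.40359349977973 277.2586081398834 211.79147032592547 [ 1.11360862 -0.36847816  1.23927365] [[0.5326090274236599, 0.8463435979787993, 0.005489814853291292], [0.7318780069889276, -0.4572981323039077, -0.5052058996857351], [-0.4250672967810372, 0.27309509763387957, -0.8629813792056024]]
top 425.3455346017235 275.9237671039459 205.82239223150916 [0.45958868 0.00746249 1.35817354] [[-0.021873112033616172, -0.9996727157248527, 0.013267569681851724], [-0.9960570559823956, 0.020648920884520888, -0.08627840572233668], [0.08597620716016859, -0.01510243363179297, -0.9961827183307032]]
{'time': 0.1, 'q': array([-1.26180256,  0.62924032,  0.03845044,  1.51819903, -0.026995  ,
        0.99631446, -0.02002272]), 'joint_velocities': array([ 0.00136643, -0.00284227, -0.0019825 , -0.00438513,  0.00019654,
       -0.00074479, -0.00012978]), 'joint_torque': array([ 3.76670374e-03, -5.50802350e+01,  1.14760112e+00, -1.87118179e+01,
       -5.22248202e-02,  1.92702975e-02,  4.34274193e-05]), 'eef_pos': array([0.23771934, 0.60436041, 0.20467688]), 'ee_rot': array([ 1.86313239e-01,  9.82490052e-01, -8.09124261e-04, -1.42309936e-04]), 'contact_force': array([0.13825473, 0.0635104 , 0.34143397]), 'wrist_torque': array([-0.00474981,  0.02513564, -0.059102  ]), 'grasp_force': 0.0, 'opening': 1.0004740182549887}
```

View pics/s1.png

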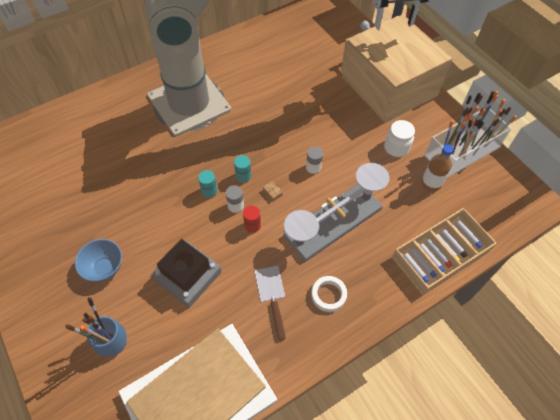

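View pics/t1.png

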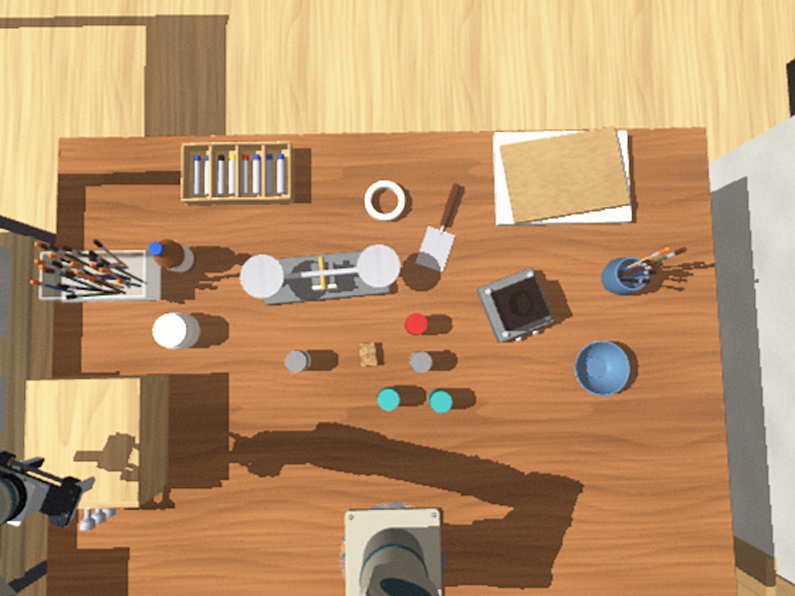

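The top view (scaled 1.42) shows these pot candidates:
- Grey cap at (298,361): target.
- Grey cap at (421,361): target.
- Red at (416,324): leave.
- Turquoise at (389,400) and (441,401): leave.

The pans are at (262,276) and (379,266), and the well is at about (521,300). Next is one close crop.

Run:
```python
from h import *
save("top","c1.png",(160,165,250,130),3.2)
save("scene","c2.png",(150,120,250,180),3.2)
```

```text
(no output)
```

View pics/c1.png

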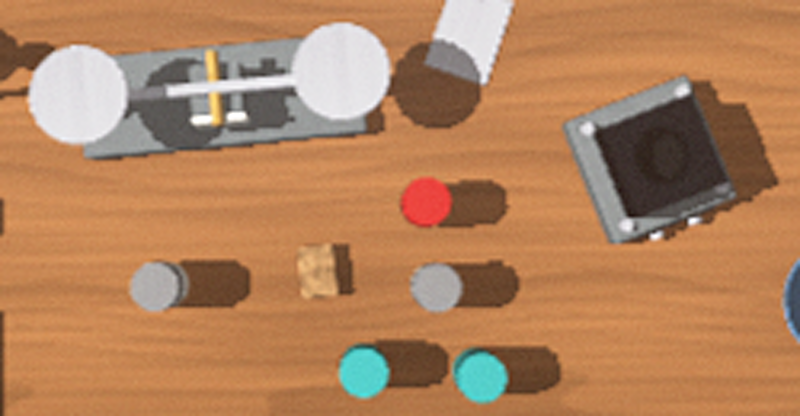

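View pics/c2.png

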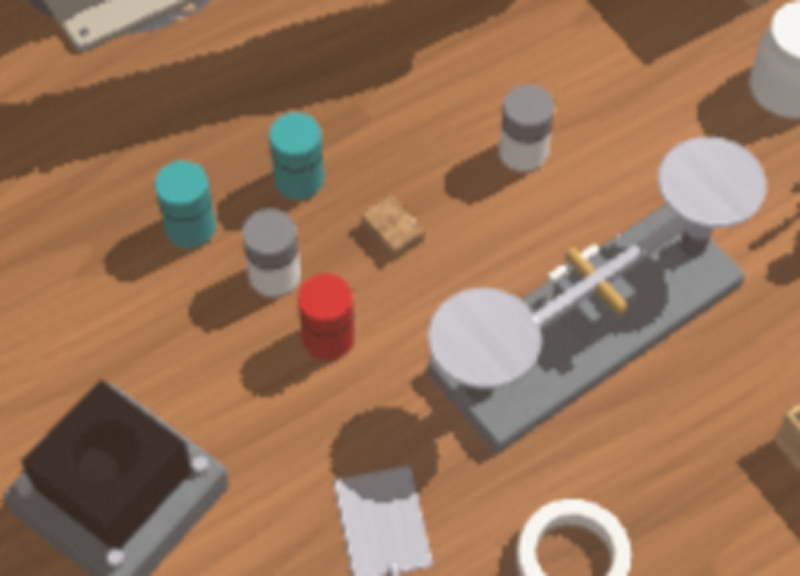

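Run:
```python
from h import *
from scipy.optimize import least_squares
k=lambda x,o:(x+.5)/3.2-.5+o
P={'potL':((158,286),(528,106),.076),'potR':((437,287),(270,235),.076),'panL':((79,94),(712,182),.122),'panR':((341,71),(485,337),.122),'well':((664,154),(109,450),.095),
'red':((427,202),(327,297),.076),'tq1':((364,371),(297,133),.076),'tq2':((483,377),(184,185),.076),'cork':((318,271),(392,222),.02)}
ct,cs=cal('top'),cal('scene')
for n,(a,b,z) in P.items():
    a=(k(a[0],160),k(a[1],165)); b=(k(b[0],150),k(b[1],120))
    A=ray('top',*a,z,ct);B=ray('scene',*b,z,cs)
    g=lambda X:np.r_[np.subtract(proj('',X,ct),a),np.subtract(proj('',X,cs),b)]
    print(n,A.round(4),B.round(4),least_squares(g,A).x.round(4))
# opening of the camera wrist
f,cx,cy,R,t=cal('wrist');print(f,(-R.T@t),R.round(3).tolist())
```

```text
potL [0.4297 0.1912 0.076 ] [0.4314 0.1952 0.076 ] [0.4309 0.193  0.0767]
potR [ 0.423  -0.0696  0.076 ] [ 0.428  -0.0689  0.076 ] [ 0.4236 -0.0685  0.0698]
panL [0.6063 0.255  0.122 ] [0.6054 0.2591 0.122 ] [0.6067 0.2555 0.1261]
panR [0.6226 0.0159 0.122 ] [0.6281 0.0159 0.122 ] [0.6244 0.0173 0.1148]
well [ 0.5421 -0.2836  0.095 ] [ 0.545 -0.278  0.095] [ 0.5438 -0.2802  0.0955]
red [ 0.5028 -0.0623  0.076 ] [ 0.5065 -0.059   0.076 ] [ 0.5041 -0.0601  0.0735]
tq1 [0.3468 0.0004 0.076 ] [0.3476 0.0045 0.076 ] [0.348  0.0022 0.078 ]
tq2 [ 0.3387 -0.1104  0.076 ] [ 0.3437 -0.1068  0.076 ] [ 0.3397 -0.1081  0.0721]
cork [0.4395 0.043  0.02  ] [0.4411 0.0453 0.02  ] [0.4403 0.0443 0.0197]
293.13396826494716 [0.16321751 0.6342044  0.38374078] [[0.365, 0.931, -0.001], [0.896, -0.351, 0.272], [0.253, -0.1, -0.962]]
```

Two-view triangulation gives the following; the 239 mm pan spacing agrees with the 240 mm stated:

| Point | Position (m) |
|---|---|
| potL | (0.430, 0.193) |
| potR | (0.425, -0.069) |
| left pan | (0.606, 0.256) |
| right pan | (0.624, 0.017), lower than the left |
| well | (0.543, -0.281) |

The crops confirm that the grey-capped pots are potL and potR. I'll turn the tool so the fingers close along world y, then go over potL.

Call:
{"fn": "apply_moves", "kwargs": {
  "motion": [
    [0,0,0,0,0,-0.237],
    [0,0,0,0,0,-0.237],
    [0,0,0,0,0,0]
  ],
  "grip": -1,
  "newtons": 30
}}

```text
time: 0.57
eef_pos: [0.238, 0.6047, 0.2052]
ee_rot: [0.002, 1.0, -0.0, -0.0]
contact_force: [-0.8, -0.2, 0.3]
opening: 1.0
grasp_force: 0.0
```

Call:
{"fn": "apply_moves", "kwargs": {
  "motion": [
    [-0.032,-0.0685,0,0,0,0],
    [-0.032,-0.0685,0,0,0,0],
    [-0.032,-0.0685,0,0,0,0],
    [-0.032,-0.0685,0,0,0,0],
    [-0.032,-0.0685,0,0,0,0],
    [-0.032,-0.0685,0,0,0,0],
    [-0.032,-0.0685,0,0,0,0],
    [-0.032,-0.0685,0,0,0,0]
  ]
}}

```text
time: 1.58
eef_pos: [0.4297, 0.1918, 0.2057]
ee_rot: [0.003, 1.0, 0.0, 0.0]
contact_force: [0.2, -0.6, 0.0]
opening: 1.0
grasp_force: 0.0
```

Call:
{"fn": "apply_moves", "kwargs": {
  "motion": [
    [0,0,0,0,0,0],
    [0,0,0,0,0,0],
    [0,0,0,0,0,0]
  ]
}}

```text
time: 1.95
eef_pos: [0.4283, 0.1951, 0.2055]
ee_rot: [0.0, 1.0, 0.0, -0.0]
contact_force: [-0.5, 0.8, -0.4]
opening: 1.0
grasp_force: 0.0
```

Run:
```python
from h import *
s=manip.observe();print(s['time'],s['eef_pos'],s['ee_rot'],s['q'],s['contact_force'])
print(proj('wrist',[.430,.193,.076]),proj('wrist',[.430,.193,0]))
save('wrist','w1.png')
```

```text
1.95 [0.42825284 0.195085   0.20546388] [ 3.75108461e-04  9.99999858e-01  3.58181080e-04 -1.18788515e-04] [-0.45525899  0.37500968 -0.04221734  1.99949887  0.02119829  0.76736891
  1.0602442 ] [-0.49941281  0.77940448 -0.43494339]
(np.float64(275.06678600288797), np.float64(203.230480824739)) (np.float64(275.48853568989614), np.float64(188.64749928569674))
```

View pics/w1.png

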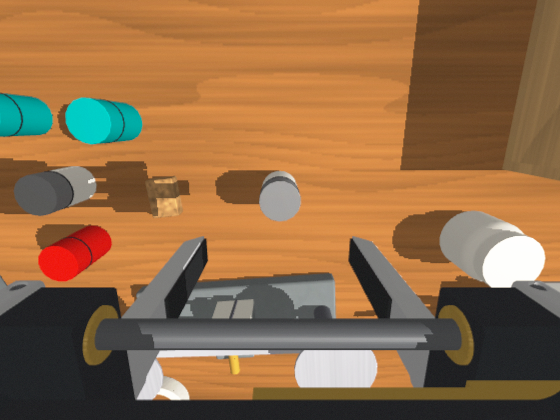

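The wrist view shows potL's cap at (280,200), predicted at (275,203), so it is within about 4 mm and the TCP is centred over it. I'll descend and grip.

Call:
{"fn": "apply_moves", "kwargs": {
  "motion": [
    [0,0,0.065,0,0,0],
    [0,0,0.065,0,0,0],
    [0,0,0.06,0,0,0],
    [0,0,0.034,0,0,0],
    [0,0,0,0,0,0],
    [0,0,0,0,0,0]
  ]
}}

```text
time: 2.75
eef_pos: [0.4292, 0.1944, 0.0382]
ee_rot: [0.001, 1.0, 0.0, 0.0]
contact_force: [0.3, 0.2, 0.1]
opening: 1.003
grasp_force: 0.0
```

Call:
{"fn": "apply_moves", "kwargs": {
  "motion": [
    [0,0,0,0,0,0],
    [0,0,0,0,0,0],
    [0,0,0,0,0,0],
    [0,0,0,0,0,0],
    [0,0,0,0,0,0],
    [0,0,0,0,0,0]
  ],
  "grip": 1,
  "newtons": 30
}}

```text
time: 3.5
eef_pos: [0.4292, 0.194, 0.0376]
ee_rot: [0.001, 1.0, 0.0, 0.0]
contact_force: [-0.1, 1.6, 2.2]
opening: 0.481
grasp_force: 30.0
```

Call:
{"fn": "apply_moves", "kwargs": {
  "motion": [
    [0,0,-0.03,0,0,0],
    [0,0,-0.06,0,0,0],
    [0,0,-0.06,0,0,0],
    [0,0,-0.06,0,0,0],
    [0,0,-0.01,0,0,0],
    [0,0,0,0,0,0],
    [0,0,0,0,0,0]
  ]
}}

```text
time: 4.38
eef_pos: [0.4277, 0.1928, 0.2009]
ee_rot: [0.001, 1.0, -0.001, -0.002]
contact_force: [-0.1, -0.2, -1.4]
opening: 0.484
grasp_force: 30.0
```

Call:
{"fn": "apply_moves", "kwargs": {
  "motion": [
    [-0.03,0.01,0,0,0,0],
    [-0.05,0.018,0,0,0,0],
    [-0.05,0.018,0,0,0,0],
    [-0.05,0.018,0,0,0,0],
    [-0.04,0.013,0,0,0,0],
    [-0.016,0.006,0,0,0,0],
    [0,0,0,0,0,0],
    [0,0,0,0,0,0]
  ]
}}

```text
time: 5.38
eef_pos: [0.6047, 0.2547, 0.2011]
ee_rot: [0.001, 1.0, -0.001, -0.001]
contact_force: [0.2, -0.4, -2.0]
opening: 0.479
grasp_force: 30.0
```

Run:
```python
from h import *
s=manip.observe();print(s['time'],s['eef_pos'],s['ee_rot'],s['contact_force'])
print(proj('wrist',[.606,.256,.124]),proj('wrist',[.624,.017,.12]), proj('wrist',[*s['eef_pos'][:2],s['eef_pos'][2]+.039]))
save('wrist','w2.png')
```

```text
5.375 [0.60471084 0.25471556 0.20108146] [ 1.22893526e-03  9.99998041e-01 -6.09336528e-04 -1.42695696e-03] [ 0.19958939 -0.40494981 -1.99025201]
(np.float64(278.4598038299065), np.float64(217.6291035798663)) (np.float64(25.85967178578008), np.float64(234.6772110244015)) (np.float64(276.4329941279611), np.float64(280.94944950681577))
```

View pics/w2.png

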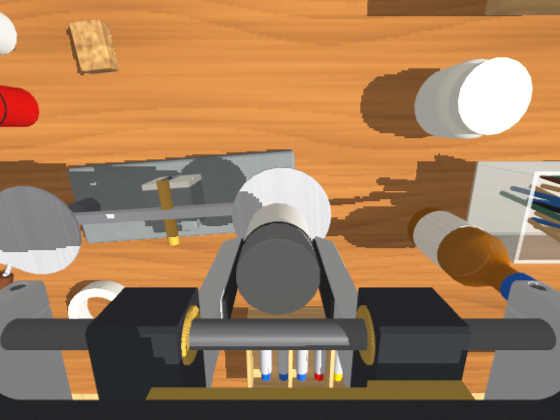

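The wrist view puts the left pan at (282,217), predicted at (278,218), so I shift 3 mm in +y. The pot is held well clear, and I lower it in steps.

Call:
{"fn": "apply_moves", "kwargs": {
  "motion": [
    [0,0.004,0.018,0,0,0],
    [0,0,0.018,0,0,0],
    [0,0,0.004,0,0,0],
    [0,0,0.004,0,0,0],
    [0,0,0.003,0,0,0],
    [0,0,0,0,0,0]
  ]
}}

```text
time: 6.18
eef_pos: [0.6061, 0.2582, 0.1673]
ee_rot: [0.001, 1.0, 0.0, 0.0]
contact_force: [0.9, 0.5, -1.6]
opening: 0.483
grasp_force: 30.0
```

Call:
{"fn": "apply_moves", "kwargs": {
  "motion": [
    [0,0,0.003,0,0,0],
    [0,0,0.003,0,0,0],
    [0,0,0,0,0,0]
  ]
}}

```text
time: 6.55
eef_pos: [0.6059, 0.2581, 0.1625]
ee_rot: [0.001, 1.0, -0.0, -0.0]
contact_force: [-0.1, 0.1, -1.9]
opening: 0.48
grasp_force: 30.0
```

Call:
{"fn": "apply_moves", "kwargs": {
  "motion": [
    [0,0,0.003,0,0,0],
    [0,0,0.003,0,0,0],
    [0,0,0,0,0,0]
  ]
}}

```text
time: 6.92
eef_pos: [0.6059, 0.2581, 0.1579]
ee_rot: [0.001, 1.0, -0.0, -0.0]
contact_force: [-0.2, 0.2, -1.4]
opening: 0.478
grasp_force: 30.0
```

Call:
{"fn": "apply_moves", "kwargs": {
  "motion": [
    [0,0,0.003,0,0,0],
    [0,0,0.003,0,0,0],
    [0,0,0,0,0,0]
  ]
}}

```text
time: 7.3
eef_pos: [0.6059, 0.2581, 0.1534]
ee_rot: [0.001, 1.0, -0.0, -0.0]
contact_force: [0.2, -0.3, 0.1]
opening: 0.475
grasp_force: 30.0
```

Call:
{"fn": "apply_moves", "kwargs": {
  "motion": [
    [0,0,0.002,0,0,0],
    [0,0,0.002,0,0,0],
    [0,0,0,0,0,0]
  ]
}}

```text
time: 7.68
eef_pos: [0.6059, 0.2582, 0.1505]
ee_rot: [0.001, 1.0, -0.0, -0.0]
contact_force: [-0.0, 1.2, -1.7]
opening: 0.477
grasp_force: 30.0
```

Call:
{"fn": "apply_moves", "kwargs": {
  "motion": [
    [0,0,0.002,0,0,0],
    [0,0,0,0,0,0]
  ]
}}

```text
time: 7.92
eef_pos: [0.6061, 0.2583, 0.1493]
ee_rot: [0.001, 1.0, 0.0, 0.0]
contact_force: [-0.3, -0.0, 0.4]
opening: 0.478
grasp_force: 30.0
```

Call:
{"fn": "apply_moves", "kwargs": {
  "motion": [
    [0,0,0.0015,0,0,0],
    [0,0,0,0,0,0],
    [0,0,0,0,0,0]
  ]
}}

```text
time: 8.3
eef_pos: [0.6062, 0.2583, 0.1483]
ee_rot: [0.001, 1.0, 0.0, 0.0]
contact_force: [-0.8, 0.0, 1.4]
opening: 0.476
grasp_force: 30.0
```

Call:
{"fn": "apply_moves", "kwargs": {
  "motion": [
    [0,0,0,0,0,0],
    [0,0,0,0,0,0],
    [0,0,0,0,0,0],
    [0,0,0,0,0,0],
    [0,0,0,0,0,0],
    [0,0,0,0,0,0]
  ],
  "grip": -1
}}

```text
time: 9.05
eef_pos: [0.6061, 0.2582, 0.1481]
ee_rot: [0.001, 1.0, 0.0, -0.0]
contact_force: [0.5, -0.4, 0.1]
opening: 1.0
grasp_force: 0.0
```

Call:
{"fn": "apply_moves", "kwargs": {
  "motion": [
    [0,0,-0.03,0,0,0],
    [0,0,-0.06,0,0,0],
    [0,0,-0.01,0,0,0]
  ]
}}

```text
time: 9.43
eef_pos: [0.608, 0.259, 0.2265]
ee_rot: [0.001, 1.0, 0.001, 0.003]
contact_force: [-0.1, 0.2, 0.0]
opening: 1.0
grasp_force: 0.0
```

Call:
{"fn": "apply_moves", "kwargs": {
  "motion": [
    [0.03,-0.06,0,0,0,0],
    [0.038,-0.07,0,0,0,0],
    [0.038,-0.07,0,0,0,0],
    [0.038,-0.07,0,0,0,0],
    [0.038,-0.07,0,0,0,0],
    [0.038,-0.06,0,0,0,0],
    [0.021,-0.036,0,0,0,0],
    [0,0,0,0,0,0]
  ]
}}

```text
time: 10.42
eef_pos: [0.4229, -0.0703, 0.2228]
ee_rot: [0.004, 1.0, -0.0, -0.001]
contact_force: [0.8, 0.4, -0.3]
opening: 0.999
grasp_force: 0.0
```

Call:
{"fn": "apply_moves", "kwargs": {
  "motion": [
    [0,0,0,0,0,0],
    [0,0,0,0,0,0]
  ]
}}

```text
time: 10.68
eef_pos: [0.4252, -0.067, 0.2229]
ee_rot: [0.0, 1.0, 0.0, 0.0]
contact_force: [1.3, 0.6, 0.3]
opening: 0.999
grasp_force: 0.0
```

Run:
```python
from h import *
s=manip.observe();print(s['time'],s['eef_pos'],s['ee_rot'],s['contact_force'])
print(proj('wrist',[.425,-.069,.076]),proj('wrist',[.543,-.281,.095]))
a=get_image('wrist')[:,:,::-1];b=get_image('top')[:,:,::-1][165:295,160:410]
cv2.imwrite('pics/w3.png',np.vstack([a,cv2.resize(b,None,fx=1.38,fy=1.38,interpolation=3)[:,:345]]) if 0 else np.vstack([a,cv2.copyMakeBorder(cv2.resize(b,(346,180),interpolation=3),0,0,0,560-346,0)]))
```

```text
10.675 [ 0.42517521 -0.06701329  0.22292128] [8.63063540e-05 9.99999961e-01 2.59703720e-04 5.51183152e-05] [1.25000583 0.57075432 0.26873884]
(np.float64(275.28489297071206), np.float64(197.63327432870273)) (np.float64(97.04550427225419), np.float64(297.6539620984921))
```

View pics/w3.png

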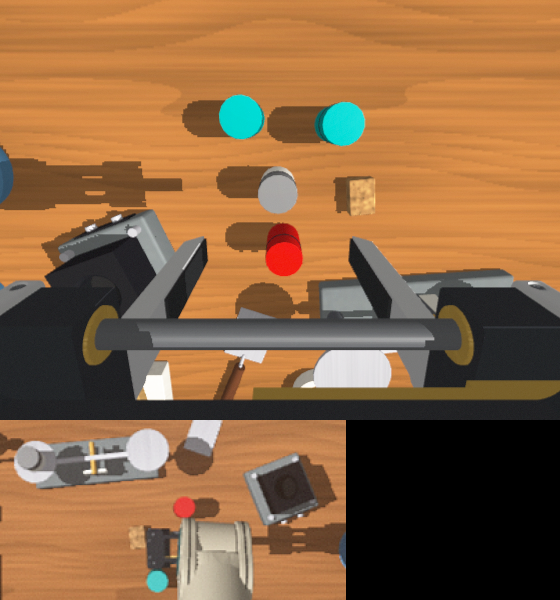

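PotR's cap is at (277,193), predicted at (275,198), so it stands about 3 mm nearer the robot; I correct x. PotL stands well on the left pan in the top view, inset (33,458).

Call:
{"fn": "apply_moves", "kwargs": {
  "motion": [
    [0.004,0,0.05,0,0,0],
    [0,0,0.065,0,0,0],
    [0,0,0.065,0,0,0],
    [0,0,0.05,0,0,0],
    [0,0,0.018,0,0,0],
    [0,0,0,0,0,0],
    [0,0,0,0,0,0]
  ]
}}

```text
time: 11.65
eef_pos: [0.4225, -0.0684, 0.0381]
ee_rot: [0.001, 1.0, -0.0, 0.001]
contact_force: [0.5, -1.3, -0.7]
opening: 0.999
grasp_force: 0.0
```

Call:
{"fn": "apply_moves", "kwargs": {
  "motion": [
    [0,0,0,0,0,0],
    [0,0,0,0,0,0],
    [0,0,0,0,0,0],
    [0,0,0,0,0,0],
    [0,0,0,0,0,0],
    [0,0,0,0,0,0]
  ],
  "grip": 1,
  "newtons": 30
}}

```text
time: 12.4
eef_pos: [0.4214, -0.0682, 0.0371]
ee_rot: [0.001, 1.0, 0.0, -0.0]
contact_force: [-0.5, 0.3, 0.5]
opening: 0.48
grasp_force: 30.0
```

Call:
{"fn": "apply_moves", "kwargs": {
  "motion": [
    [0,0,-0.03,0,0,0],
    [0,0,-0.06,0,0,0],
    [0,0,-0.06,0,0,0],
    [0,0,-0.06,0,0,0],
    [0,0,-0.01,0,0,0],
    [0,0,0,0,0,0],
    [0,0,0,0,0,0]
  ]
}}

```text
time: 13.28
eef_pos: [0.4203, -0.0682, 0.2006]
ee_rot: [0.001, 1.0, 0.0, -0.002]
contact_force: [-0.9, -0.3, -2.0]
opening: 0.483
grasp_force: 30.0
```

Call:
{"fn": "apply_moves", "kwargs": {
  "motion": [
    [-0.03,0.012,0,0,0,0],
    [-0.055,0.024,0,0,0,0],
    [-0.055,0.024,0,0,0,0],
    [-0.055,0.024,0,0,0,0],
    [-0.05,0.022,0,0,0,0],
    [-0.027,0.011,0,0,0,0],
    [0,0,0,0,0,0],
    [0,0,0,0,0,0]
  ]
}}

```text
time: 14.28
eef_pos: [0.624, 0.0182, 0.2006]
ee_rot: [0.002, 1.0, -0.0, -0.002]
contact_force: [0.1, 0.0, -1.6]
opening: 0.481
grasp_force: 30.0
```

Call:
{"fn": "apply_moves", "kwargs": {
  "motion": [
    [0,0,0.02,0,0,0],
    [0,0,0.008,0,0,0],
    [0,0,0.003,0,0,0],
    [0,0,0.003,0,0,0],
    [0,0,0,0,0,0],
    [0,0,0,0,0,0]
  ]
}}

```text
time: 15.02
eef_pos: [0.6259, 0.019, 0.1768]
ee_rot: [0.001, 1.0, 0.0, 0.0]
contact_force: [-0.2, -0.1, -0.1]
opening: 0.479
grasp_force: 30.0
```

Run:
```python
from h import *
s=manip.observe();print(s['time'],s['eef_pos'],np.mean([manip.observe()['contact_force'][2] for _ in range(5)]))
p=s['eef_pos']
c=cal('wrist');P=lambda X:tuple(int(round(v)) for v in proj('',X,c))
im=get_image('wrist')[:,:,::-1].copy()
for (x,y,z,r,col) in [(p[0],p[1],p[2]+.0386,.023,(0,0,255)),(p[0],p[1],p[2]+.0126,.023,(0,255,0)),(.625,.020,.131,.045,(255,0,0))]:
    cv2.polylines(im,[np.array([P([x+r*np.cos(a),y+r*np.sin(a),z]) for a in np.linspace(0,6.28,40)])],True,col,1)
cv2.imwrite('pics/w4.png',cv2.resize(im[130:350,140:420],None,fx=2.7,fy=2.7,interpolation=3))
```

```text
15.025 [0.62588385 0.01895637 0.17684066] -0.11768557890115838
```

View pics/w4.png

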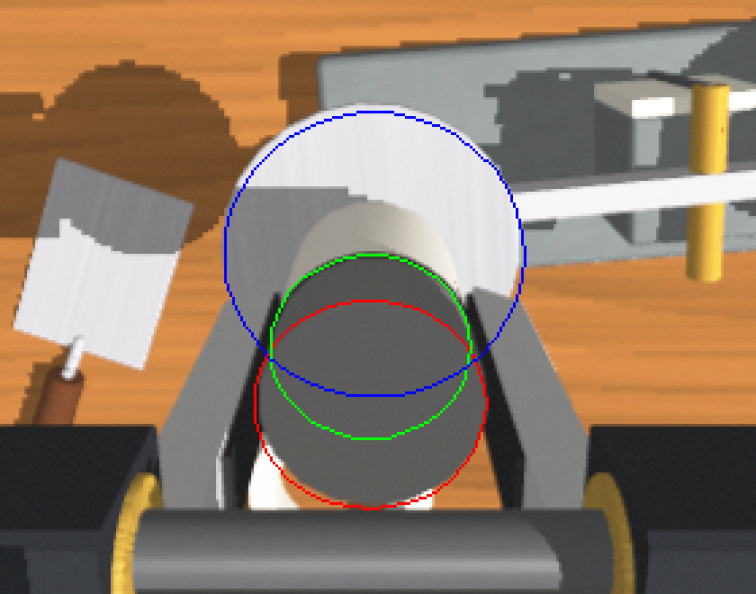

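The overlay shows the held pot centred on the TCP within about 1 mm and the right pan where expected. I'll lower it to the raised pan, which is at about 0.131.

Call:
{"fn": "apply_moves", "kwargs": {
  "motion": [
    [0,0,0.004,0,0,0],
    [0,0,0.003,0,0,0],
    [0,0,0.002,0,0,0],
    [0,0,0,0,0,0],
    [0,0,0,0,0,0]
  ]
}}

```text
time: 15.7
eef_pos: [0.6258, 0.0189, 0.1698]
ee_rot: [0.001, 1.0, 0.0, 0.0]
contact_force: [-0.1, -0.3, -1.1]
opening: 0.473
grasp_force: 30.0
```

Call:
{"fn": "apply_moves", "kwargs": {
  "motion": [
    [0,0,0.002,0,0,0],
    [0,0,0,0,0,0],
    [0,0,0,0,0,0]
  ]
}}

```text
time: 16.08
eef_pos: [0.6257, 0.0189, 0.1683]
ee_rot: [0.001, 1.0, -0.0, -0.0]
contact_force: [-0.2, 0.1, -0.7]
opening: 0.479
grasp_force: 30.0
```

Call:
{"fn": "apply_moves", "kwargs": {
  "motion": [
    [0,0,0.002,0,0,0],
    [0,0,0,0,0,0],
    [0,0,0,0,0,0]
  ]
}}

```text
time: 16.45
eef_pos: [0.6259, 0.019, 0.167]
ee_rot: [0.001, 1.0, 0.0, 0.0]
contact_force: [-0.4, 0.1, 0.4]
opening: 0.475
grasp_force: 30.0
```

Call:
{"fn": "apply_moves", "kwargs": {
  "motion": [
    [0,0,0,0,0,0],
    [0,0,0,0,0,0],
    [0,0,0,0,0,0],
    [0,0,0,0,0,0],
    [0,0,0,0,0,0],
    [0,0,0,0,0,0]
  ],
  "grip": -1
}}

```text
time: 17.2
eef_pos: [0.6257, 0.0189, 0.1668]
ee_rot: [0.001, 1.0, -0.0, -0.0]
contact_force: [-0.6, -1.5, -0.6]
opening: 0.996
grasp_force: 0.0
```

Call:
{"fn": "apply_moves", "kwargs": {
  "motion": [
    [0,0,-0.02,0,0,0],
    [0,0,-0.06,0,0,0],
    [0,0,-0.04,0,0,0],
    [0.03,-0.05,0,0,0,0],
    [0.03,-0.06,0,0,0,0],
    [0,-0.06,0,0,0,0],
    [0,-0.05,0,0,0,0],
    [0,0,0,0,0,0]
  ]
}}

```text
time: 18.2
eef_pos: [0.5799, -0.1504, 0.258]
ee_rot: [0.004, 1.0, -0.001, 0.001]
contact_force: [-0.7, 0.1, -0.2]
opening: 1.0
grasp_force: 0.0
```

Call:
{"fn": "apply_moves", "kwargs": {
  "motion": [
    [0,0,0,0,0,0],
    [0,0,0,0,0,0],
    [0,0,0,0,0,0],
    [0,0,0,0,0,0],
    [0,0,0,0,0,0],
    [0,0,0,0,0,0],
    [0,0,0,0,0,0],
    [0,0,0,0,0,0]
  ]
}}

```text
time: 19.2
eef_pos: [0.5802, -0.146, 0.2568]
ee_rot: [0.001, 1.0, 0.0, -0.0]
contact_force: [-0.6, -0.5, 0.6]
opening: 0.998
grasp_force: 0.0
```

Run:
```python
from h import *
s=manip.observe();print(s['time'],s['eef_pos'])
c=cal('scene');P=lambda X:tuple(round(v*1.0,1) for v in proj('',X,c))
for n,x,y in(('L',.606,.258),('R',.626,.019)):
    for h in(-.010,.0075): print(n,h,'cap centre',P([x,y,.122+h+.076]),'left/right edges foot',P([x,y,.122+h]))
print('well pred wrist',proj('wrist',[.543,-.281,.095]))
im=get_image('scene')[:,:,::-1].copy()
for x,y,h,col in((.606,.258,-.0105,(0,0,255)),(.606,.258,.0075,(0,255,0)),(.626,.019,-.0105,(0,0,255)),(.626,.019,.0075,(0,255,0))):
    for z,r in((.198,.023),(.1225,.045)):
      cv2.polylines(im,[np.array([[16*v for v in P([x+r*np.cos(a),y+r*np.sin(a),z+h])] for a in np.linspace(0,6.28,60)],int)],True,col,1,8,4)
a=get_image('scene')[:,:,::-1][130:260,270:400]; b=im[130:260,270:400]
w=get_image('wrist')[:,:,::-1]
cv2.imwrite('pics/s5.png',cv2.resize(np.hstack([a,b]),None,fx=3,fy=3,interpolation=3))
cv2.imwrite('pics/w5.png',w)
```

```text
19.2 [ 0.58024645 -0.14600633  0.25680455]
L -0.01 cap centre (np.float64(376.3), np.float64(162.3)) left/right edges foot (np.float64(371.4), np.float64(179.0))
L 0.0075 cap centre (np.float64(377.5), np.float64(158.3)) left/right edges foot (np.float64(372.5), np.float64(175.3))
R -0.01 cap centre (np.float64(303.1), np.float64(210.6)) left/right edges foot (np.float64(301.6), np.float64(225.7))
R 0.0075 cap centre (np.float64(303.4), np.float64(206.9)) left/right edges foot (np.float64(301.9), np.float64(222.3))
well pred wrist (np.float64(160.46871844243154), np.float64(163.61299722067832))
```

View pics/s5.png

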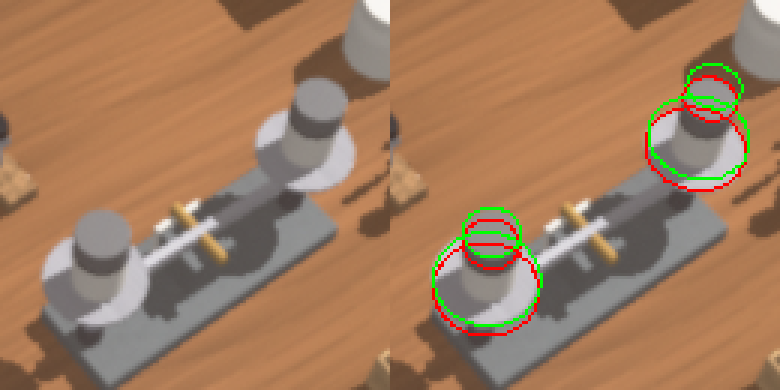

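The left pan matches the dropped outline (red) and the right pan the raised one (green), so the left side is down. Next I measure the well in the wrist picture, then confirm later that the beam hasn't moved.

Call:
{"fn": "apply_moves", "kwargs": {
  "motion": [
    [0,0,0,0,0,0],
    [0,0,0,0,0,0],
    [0,0,0,0,0,0],
    [0,0,0,0,0,0],
    [0,0,0,0,0,0],
    [0,0,0,0,0,0],
    [0,0,0,0,0,0],
    [0,0,0,0,0,0]
  ]
}}

```text
time: 20.35
eef_pos: [0.5803, -0.146, 0.2568]
ee_rot: [0.001, 1.0, 0.0, -0.0]
contact_force: [0.5, -0.1, -0.2]
opening: 0.999
grasp_force: 0.0
```

Run:
```python
from h import *
a=cv2.imread('pics/s5.png')[:,:390]
b=cv2.resize(get_image('scene')[:,:,::-1][130:260,270:400],None,fx=3,fy=3,interpolation=3)
d=cv2.absdiff(a,b);print('beam moved px:',(d.max(2)>25).sum(),d.max(), manip.observe()['time'])
np.save('cw.npy',np.array(0))
im=get_image('wrist')[:,:,::-1]
u,v=proj('wrist',[.543,-.281,.095]);u=int(u)-80;v=int(v)-70;print(u,v)
c=im[v:v+140,u:u+160].astype(float);c=np.clip((c/255)**.5*255,0,255).astype(np.uint8)
cv2.imwrite('pics/w6.png',cv2.resize(c,None,fx=4,fy=4,interpolation=3))
```

```text
beam moved px: 0 9 20.4
80 93
```

View pics/w6.png

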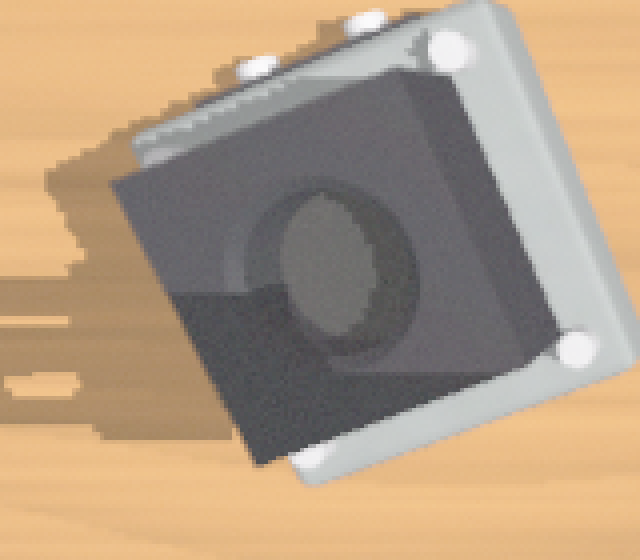

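The beam hasn't moved, so the left pot is the heavier one. In the crop, the well mouth is centred near (332,267) and the block's corners are at (112,183), (400,68), (528,360) and (258,465).

Run:
```python
from h import *
c=cal('wrist');k=lambda x,o:(x+.5)/4-.5+o
r=lambda x,y,z=.095:ray('',k(x,80),k(y,93),z,c)
C=[r(112,183),r(400,68),r(528,360),r(258,465)]
print('corners mean',np.mean(C,0),'sides',[np.linalg.norm(C[i]-C[i-1]).round(4) for i in range(4)])
print('ring',r(332,267),'w',np.linalg.norm(r(245,267)-r(420,267)),'h',np.linalg.norm(r(332,178)-r(332,355)))
# block corners in top view crop c1 (scale 3.2)
im=get_image('wrist')[:,:,::-1];v=im[93:233,80:240].astype(float)
v=cv2.resize(np.clip((v/255)**.5*255,0,255).astype(np.uint8),None,fx=4,fy=4,interpolation=3)
X=r(332,267);Y=np.mean(C,0)
for cc,rr,z,col in((Y,.0285,.095,(0,0,255)),(Y,.0245,.091,(0,255,0))):
    pts=np.array([proj('',[cc[0]+rr*np.cos(a),cc[1]+rr*np.sin(a),z],c) for a in np.linspace(0,6.28,60)])
    pts=(pts-[80,93]+.5)*4-.5
    cv2.polylines(v,[pts.astype(int)],True,col,1)
cv2.imwrite('pics/w7.png',v)
```

```text
corners mean [ 0.5402913  -0.28019178  0.095     ] sides [np.float64(0.0886), np.float64(0.0897), np.float64(0.0871), np.float64(0.0895)]
ring [ 0.53816153 -0.277944    0.095     ] w 0.05045125081103235 h 0.05097109080125303
```

View pics/w7.png

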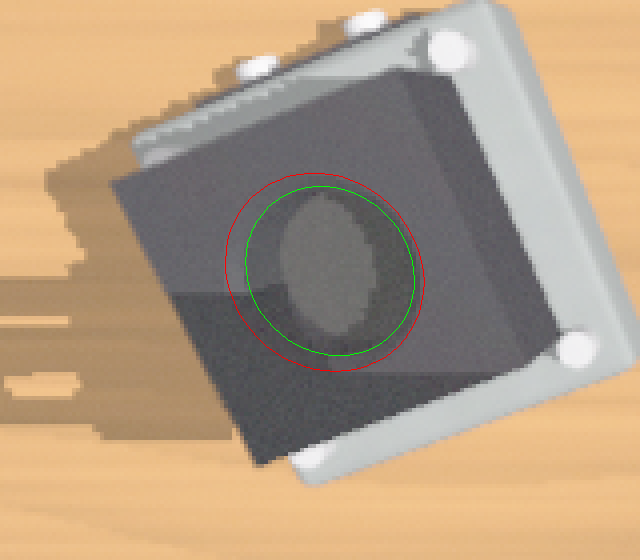

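The green 49 mm circle fits the well, giving a centre of (0.540,-0.280). The earlier wrist picture w2 shows potL in the grip, so I'll work out its x offset from that by code.

Run:
```python
from h import *
s=manip.observe();p=s['eef_pos'];c=cal('wrist')
# camera is fixed to tool, tool orientation same: predict bottom edge of cap for offset dx
for dx in(0,-.002,-.004,-.006): print(dx,np.round(proj('',[p[0]+.023+dx,p[1],p[2]+.0386],c),1))
im=cv2.imread('pics/w2.png')
for u in(270,278,286): print(u,im[296:322,u].mean(1).round().astype(int).tolist())
```

```text
0 [276.6 317.8]
-0.002 [276.6 314.7]
-0.004 [276.6 311.6]
-0.006 [276.6 308.4]
270 [94, 96, 96, 95, 95, 95, 95, 95, 95, 97, 95, 96, 95, 95, 95, 96, 94, 100, 103, 109, 113, 113, 89, 66, 66, 68]
278 [96, 96, 97, 94, 96, 95, 96, 97, 96, 95, 95, 95, 95, 95, 95, 94, 96, 95, 101, 105, 111, 111, 90, 69, 64, 66]
286 [95, 94, 96, 95, 95, 95, 96, 96, 95, 96, 95, 94, 96, 94, 95, 97, 94, 101, 106, 106, 109, 114, 88, 70, 66, 66]
```

PotL sits about 3 mm nearer the robot than the TCP was, so it stands at x ≈ 0.603. I'll fetch it from the left pan.

Call:
{"fn": "apply_moves", "kwargs": {
  "motion": [
    [-0.003,0.055,0,0,0,0],
    [-0.004,0.075,0,0,0,0],
    [-0.004,0.08,0,0,0,0],
    [-0.004,0.08,0,0,0,0],
    [-0.004,0.08,0,0,0,0],
    [-0.004,0.075,0,0,0,0],
    [-0.004,0.06,0,0,0,0],
    [-0.003,0.033,0,0,0,0]
  ]
}}

```text
time: 21.5
eef_pos: [0.6032, 0.2605, 0.2566]
ee_rot: [-0.0, 1.0, 0.0, -0.0]
contact_force: [0.1, -0.3, 0.6]
opening: 0.998
grasp_force: 0.0
```

Call:
{"fn": "apply_moves", "kwargs": {
  "motion": [
    [0,0,0,0,0,0],
    [0,0,0,0,0,0],
    [0,0,0,0,0,0],
    [0,0,0,0,0,0]
  ]
}}

```text
time: 22.0
eef_pos: [0.6042, 0.2559, 0.2571]
ee_rot: [0.002, 1.0, -0.0, 0.0]
contact_force: [-0.3, 0.3, 0.2]
opening: 1.002
grasp_force: 0.0
```

Call:
{"fn": "apply_moves", "kwargs": {
  "motion": [
    [0.0015,0.003,0.03,0,0,0],
    [0,0,0.05,0,0,0],
    [0,0,0.045,0,0,0],
    [0,0,0.017,0,0,0],
    [0,0,0,0,0,0],
    [0,0,0,0,0,0]
  ]
}}

```text
time: 22.75
eef_pos: [0.6038, 0.26, 0.1519]
ee_rot: [0.001, 1.0, 0.001, 0.001]
contact_force: [-0.4, -0.3, -0.1]
opening: 0.999
grasp_force: 0.0
```

Call:
{"fn": "apply_moves", "kwargs": {
  "motion": [
    [0,0,0,0,0,0],
    [0,0,0,0,0,0],
    [0,0,0,0,0,0],
    [0,0,0,0,0,0],
    [0,0,0,0,0,0],
    [0,0,0,0,0,0]
  ],
  "grip": 1,
  "newtons": 40
}}

```text
time: 23.5
eef_pos: [0.6026, 0.2594, 0.1504]
ee_rot: [0.001, 1.0, -0.0, -0.0]
contact_force: [-0.5, -1.1, 0.8]
opening: 0.478
grasp_force: 39.9
```

Call:
{"fn": "apply_moves", "kwargs": {
  "motion": [
    [0,0,-0.01,0,0,0],
    [0,0,-0.03,0,0,0],
    [0,0,-0.05,0,0,0],
    [0,0,-0.04,0,0,0],
    [0,0,0,0,0,0],
    [0,0,0,0,0,0]
  ]
}}

```text
time: 24.25
eef_pos: [0.6018, 0.2594, 0.2465]
ee_rot: [0.001, 1.0, -0.0, -0.001]
contact_force: [-0.2, -0.5, -2.8]
opening: 0.483
grasp_force: 39.9
```

Run:
```python
from h import *
s=manip.observe();p=s['eef_pos'];c=cal('wrist');print(s['time'],p,s['ee_rot'])
for h in(.0375,.0385):print(np.round(proj('',[p[0]+.023,p[1],p[2]+h-.001],c),1))
im=get_image('wrist')
for u in(270,277,284): print(u,im[296:324,u].mean(1).round().astype(int).tolist())
print('row275',im[275,225:245].mean(1).round().astype(int).tolist(),im[275,310:332].mean(1).round().astype(int).tolist())
```

```text
24.25 [0.60179684 0.25938582 0.246488  ] [ 1.23090914e-03  9.99998588e-01 -4.34861250e-04 -1.05855797e-03]
[276.6 315.3]
[276.5 316.4]
270 [91, 91, 93, 92, 91, 92, 90, 92, 92, 91, 93, 92, 93, 91, 92, 94, 93, 91, 93, 91, 92, 115, 92, 66, 62, 64, 68, 74]
277 [91, 92, 90, 90, 90, 93, 91, 89, 93, 92, 92, 93, 92, 92, 92, 92, 91, 90, 93, 91, 92, 90, 81, 65, 64, 64, 70, 76]
284 [91, 91, 92, 93, 90, 92, 92, 92, 90, 92, 92, 91, 90, 92, 94, 90, 91, 92, 90, 93, 91, 124, 111, 73, 63, 64, 69, 75]
row275 [131, 129, 131, 126, 87, 43, 30, 31, 30, 32, 32, 31, 52, 84, 92, 92, 92, 93, 92, 91] [93, 93, 91, 93, 91, 92, 93, 91, 92, 71, 38, 28, 27, 32, 32, 31, 69, 116, 129, 130, 129, 129]
```

Potted offset is now under 1 mm. I'll carry it to the well, raised clear of the other pot.

Call:
{"fn": "apply_moves", "kwargs": {
  "motion": [
    [0.04,-0.02,-0.03,0,0,0],
    [0.043,-0.05,0,0,0,0],
    [0,-0.075,0,0,0,0],
    [0,-0.08,0,0,0,0],
    [0,-0.08,0,0,0,0],
    [0,-0.08,0,0,0,0],
    [0,-0.08,0,0,0,0],
    [0,-0.08,0,0,0,0]
  ]
}}

```text
time: 25.3
eef_pos: [0.5384, -0.1504, 0.2689]
ee_rot: [0.001, 1.0, 0.0, -0.001]
contact_force: [1.1, -0.4, -1.3]
opening: 0.478
grasp_force: 39.9
```

Call:
{"fn": "apply_moves", "kwargs": {
  "motion": [
    [0,-0.075,0,0,0,0],
    [0,-0.06,0,0,0,0],
    [0,-0.03,0,0,0,0],
    [0,-0.009,0,0,0,0],
    [0,0,0,0,0,0],
    [0,0,0,0,0,0],
    [0,0,0,0,0,0],
    [0,0,0,0,0,0]
  ]
}}

```text
time: 26.3
eef_pos: [0.5393, -0.2786, 0.2705]
ee_rot: [0.001, 1.0, 0.0, 0.0]
contact_force: [0.1, -0.2, -1.1]
opening: 0.48
grasp_force: 39.9
```

Call:
{"fn": "apply_moves", "kwargs": {
  "motion": [
    [-0.001,-0.002,0.04,0,0,0],
    [0,0,0.05,0,0,0],
    [0,0,0.045,0,0,0],
    [0,0,0.02,0,0,0],
    [0,0,0,0,0,0],
    [0,0,0,0,0,0],
    [0,0,0,0,0,0]
  ]
}}

```text
time: 27.18
eef_pos: [0.5407, -0.2813, 0.1554]
ee_rot: [0.001, 1.0, -0.001, 0.001]
contact_force: [-1.1, -0.4, -2.0]
opening: 0.477
grasp_force: 39.9
```

Run:
```python
from h import *
s=manip.observe();p=s['eef_pos'];c=cal('wrist');print(s['time'],p,s['ee_rot'],s['contact_force'],s['wrist_torque'])
# top view of black block: refine block centre by its dark mask in wrist image vs projected square
im=get_image('wrist');g=im.max(2)
cv2.imwrite('pics/w8.png',im[:,:,::-1])
for X in([.540,-.280],):
    P=np.array([proj('',[X[0],X[1],.095],c)]);print(P)
# block corner positions predicted (yaw from w6 corners)
C=np.array([[112,183],[400,68],[528,360],[258,465]])
print(g[150:300:15,100:460:15])
```

```text
27.175 [ 0.54067999 -0.28128717  0.15544612] [ 1.25570888e-03  9.99998429e-01 -5.37000899e-04  1.12981857e-03] [-1.11628525 -0.38443319 -2.00991767] [0.06730652 0.04394101 0.03119641]
[[278.52580963 220.92965843]]
[[230 230 231 231 232 233 234 235 137  70 160 107 106 105 188 183 240 240
  239 239 237 137 136 137]
 [223 225 225 236 236 238 140 126 102 104 105  31  51  57  58 191 237 240
  239 239 140 141 138 140]
 [137 136 133 132 133 132 131 120  69  31  56  56  57  55  56 192 236 237
  240 241 242 143 144 143]
 [139 140 139 138 136 137 136 135  53  53  55  48  35  39  54 187 201 229
  229 227 228 226 227 227]
 [126 133 132 133 131 134 132 135  36  30  32 169 191  34  56  53 191 232
  231 231 231 231 231 231]
 [152 238 239 239 240 241 135 136 136  32 166 177 151 235  49  55 187 236
  234 232 229 228 227 228]
 [191 241 241 242 242 242 240 139 138 145  94  97  97  93  99 146 238 234
  233 231 230 227 132 132]
 [199 237 237 238 239 234 229 231 146 125 105 106 104 104  95 146 227 233
  230 128 131 134 132 132]
 [194 240 232 231 235 237 238 240 145  37 104 106 104 104 105 123 146 234
  232 129 148 149 145 133]
 [236 237 236 238 239 239 238 147 145  38 103 105 104 104 104  38 146 218
  230 228 246 246 144 130]]
```

Call:
{"fn": "apply_moves", "kwargs": {
  "motion": [
    [0.0008,0.0012,0.008,0,0,0],
    [0,0,0.008,0,0,0],
    [0,0,0.004,0,0,0],
    [0,0,0.004,0,0,0],
    [0,0,0,0,0,0]
  ]
}}

```text
time: 27.85
eef_pos: [0.5391, -0.2799, 0.1358]
ee_rot: [0.001, 1.0, 0.0, -0.0]
contact_force: [0.2, 0.1, -2.1]
opening: 0.478
grasp_force: 39.9
```

Call:
{"fn": "apply_moves", "kwargs": {
  "motion": [
    [0,0,0.002,0,0,0],
    [0,0,0.002,0,0,0],
    [0,0,0,0,0,0],
    [0,0,0,0,0,0]
  ]
}}

```text
time: 28.35
eef_pos: [0.5392, -0.28, 0.1331]
ee_rot: [0.001, 1.0, -0.0, 0.0]
contact_force: [-0.7, 0.1, -1.0]
opening: 0.481
grasp_force: 39.9
```

Call:
{"fn": "apply_moves", "kwargs": {
  "motion": [
    [0,0,0.002,0,0,0],
    [0,0,0.002,0,0,0],
    [0,0,0,0,0,0],
    [0,0,0,0,0,0]
  ]
}}

```text
time: 28.85
eef_pos: [0.5392, -0.28, 0.13]
ee_rot: [0.001, 1.0, 0.0, -0.0]
contact_force: [-0.3, 0.4, -1.3]
opening: 0.481
grasp_force: 39.9
```

Call:
{"fn": "apply_moves", "kwargs": {
  "motion": [
    [0,0,0.002,0,0,0],
    [0,0,0.002,0,0,0],
    [0,0,0,0,0,0],
    [0,0,0,0,0,0]
  ]
}}

```text
time: 29.35
eef_pos: [0.5392, -0.28, 0.1271]
ee_rot: [0.001, 1.0, 0.0, -0.0]
contact_force: [0.3, -0.1, -2.1]
opening: 0.476
grasp_force: 39.9
```

Call:
{"fn": "apply_moves", "kwargs": {
  "motion": [
    [0,0,0.002,0,0,0],
    [0,0,0.002,0,0,0],
    [0,0,0,0,0,0],
    [0,0,0,0,0,0]
  ]
}}

```text
time: 29.85
eef_pos: [0.5392, -0.28, 0.1241]
ee_rot: [0.001, 1.0, 0.0, -0.0]
contact_force: [0.0, 0.0, -1.7]
opening: 0.484
grasp_force: 39.9
```

Call:
{"fn": "apply_moves", "kwargs": {
  "motion": [
    [0,0,0.002,0,0,0],
    [0,0,0.001,0,0,0],
    [0,0,0,0,0,0],
    [0,0,0,0,0,0]
  ]
}}

```text
time: 30.35
eef_pos: [0.5391, -0.28, 0.1218]
ee_rot: [0.001, 1.0, 0.0, -0.0]
contact_force: [0.2, -0.9, -1.8]
opening: 0.479
grasp_force: 39.9
```

It has entered the well with no side force. The seat is still to be felt, so I go down in 1.5 mm steps.

Call:
{"fn": "apply_moves", "kwargs": {
  "motion": [
    [0,0,0.001,0,0,0],
    [0,0,0.001,0,0,0],
    [0,0,0,0,0,0]
  ]
}}

```text
time: 30.72
eef_pos: [0.5392, -0.28, 0.1203]
ee_rot: [0.001, 1.0, -0.0, 0.0]
contact_force: [-0.4, -1.2, -1.7]
opening: 0.478
grasp_force: 39.9
```

Call:
{"fn": "apply_moves", "kwargs": {
  "motion": [
    [0,0,0.001,0,0,0],
    [0,0,0.001,0,0,0],
    [0,0,0,0,0,0]
  ]
}}

```text
time: 31.1
eef_pos: [0.5392, -0.28, 0.1188]
ee_rot: [0.001, 1.0, -0.0, -0.0]
contact_force: [0.8, 0.3, -1.7]
opening: 0.478
grasp_force: 39.9
```

Call:
{"fn": "apply_moves", "kwargs": {
  "motion": [
    [0,0,0.001,0,0,0],
    [0,0,0.001,0,0,0],
    [0,0,0,0,0,0]
  ]
}}

```text
time: 31.48
eef_pos: [0.5392, -0.28, 0.1173]
ee_rot: [0.001, 1.0, -0.0, -0.0]
contact_force: [0.3, -0.6, -2.4]
opening: 0.476
grasp_force: 39.9
```

Call:
{"fn": "apply_moves", "kwargs": {
  "motion": [
    [0,0,0.001,0,0,0],
    [0,0,0.001,0,0,0],
    [0,0,0,0,0,0]
  ]
}}

```text
time: 31.85
eef_pos: [0.5392, -0.28, 0.1158]
ee_rot: [0.001, 1.0, -0.0, -0.0]
contact_force: [0.3, -1.4, -2.6]
opening: 0.477
grasp_force: 39.9
```

Call:
{"fn": "apply_moves", "kwargs": {
  "motion": [
    [0,0,0.001,0,0,0],
    [0,0,0.001,0,0,0],
    [0,0,0,0,0,0]
  ]
}}

```text
time: 32.22
eef_pos: [0.5392, -0.28, 0.1143]
ee_rot: [0.001, 1.0, -0.0, -0.0]
contact_force: [-0.1, -0.0, -1.7]
opening: 0.479
grasp_force: 39.9
```

Call:
{"fn": "apply_moves", "kwargs": {
  "motion": [
    [0,0,0.001,0,0,0],
    [0,0,0.001,0,0,0],
    [0,0,0,0,0,0]
  ]
}}

```text
time: 32.6
eef_pos: [0.5392, -0.2801, 0.1128]
ee_rot: [0.001, 1.0, -0.0, -0.0]
contact_force: [0.2, -1.2, -1.5]
opening: 0.478
grasp_force: 39.9
```

Call:
{"fn": "apply_moves", "kwargs": {
  "motion": [
    [0,0,0.001,0,0,0],
    [0,0,0.001,0,0,0],
    [0,0,0,0,0,0]
  ]
}}

```text
time: 32.98
eef_pos: [0.5392, -0.2801, 0.1113]
ee_rot: [0.001, 1.0, -0.0, -0.0]
contact_force: [0.0, -1.1, -0.1]
opening: 0.478
grasp_force: 39.9
```

Call:
{"fn": "apply_moves", "kwargs": {
  "motion": [
    [0,0,0.001,0,0,0],
    [0,0,0,0,0,0],
    [0,0,0,0,0,0]
  ]
}}

```text
time: 33.35
eef_pos: [0.5392, -0.28, 0.1106]
ee_rot: [0.001, 1.0, -0.0, -0.0]
contact_force: [0.2, -2.0, -0.2]
opening: 0.476
grasp_force: 39.9
```

Call:
{"fn": "apply_moves", "kwargs": {
  "motion": [
    [0,0,0.001,0,0,0],
    [0,0,0,0,0,0],
    [0,0,0,0,0,0]
  ]
}}

```text
time: 33.72
eef_pos: [0.5392, -0.2801, 0.1098]
ee_rot: [0.001, 1.0, -0.0, 0.0]
contact_force: [0.2, -1.4, -1.0]
opening: 0.482
grasp_force: 39.9
```

Call:
{"fn": "apply_moves", "kwargs": {
  "motion": [
    [0,-0.0006,0.001,0,0,0],
    [0,0,0,0,0,0],
    [0,0,0,0,0,0]
  ]
}}

```text
time: 34.1
eef_pos: [0.5392, -0.2801, 0.109]
ee_rot: [0.001, 1.0, 0.0, -0.0]
contact_force: [0.1, -0.5, -1.8]
opening: 0.482
grasp_force: 39.9
```

Call:
{"fn": "apply_moves", "kwargs": {
  "motion": [
    [0,0,0.001,0,0,0],
    [0,0,0,0,0,0],
    [0,0,0,0,0,0]
  ]
}}

```text
time: 34.48
eef_pos: [0.5391, -0.2802, 0.1082]
ee_rot: [0.001, 1.0, 0.0, -0.0]
contact_force: [0.5, -0.0, -2.0]
opening: 0.48
grasp_force: 39.9
```

Call:
{"fn": "apply_moves", "kwargs": {
  "motion": [
    [0,0,0.001,0,0,0],
    [0,0,0,0,0,0],
    [0,0,0,0,0,0]
  ]
}}

```text
time: 34.85
eef_pos: [0.5392, -0.2803, 0.1075]
ee_rot: [0.001, 1.0, 0.0, -0.0]
contact_force: [-0.4, 0.1, -1.1]
opening: 0.475
grasp_force: 39.9
```

Foot is at 0.0685 (26.5 mm deep), with no firm contact yet.

Call:
{"fn": "apply_moves", "kwargs": {
  "motion": [
    [0,0,0.001,0,0,0],
    [0,0,0,0,0,0],
    [0,0,0,0,0,0]
  ]
}}

```text
time: 35.22
eef_pos: [0.5392, -0.2804, 0.107]
ee_rot: [0.001, 1.0, 0.0, 0.0]
contact_force: [-0.3, 0.7, 0.8]
opening: 0.479
grasp_force: 39.9
```

Call:
{"fn": "apply_moves", "kwargs": {
  "motion": [
    [0,0,0.001,0,0,0],
    [0,0,0,0,0,0],
    [0,0,0,0,0,0]
  ]
}}

```text
time: 35.6
eef_pos: [0.5393, -0.2804, 0.1063]
ee_rot: [0.001, 1.0, 0.0, 0.0]
contact_force: [-0.4, 0.4, 3.9]
opening: 0.48
grasp_force: 39.9
```

Call:
{"fn": "apply_moves", "kwargs": {
  "motion": [
    [0,0,0.001,0,0,0],
    [0,0,0,0,0,0],
    [0,0,0,0,0,0]
  ]
}}

```text
time: 35.98
eef_pos: [0.5393, -0.2804, 0.1057]
ee_rot: [0.001, 1.0, 0.0, 0.0]
contact_force: [-0.3, 0.9, 6.0]
opening: 0.475
grasp_force: 39.9
```

Call:
{"fn": "apply_moves", "kwargs": {
  "motion": [
    [0,0,0.001,0,0,0],
    [0,0,0,0,0,0],
    [0,0,0,0,0,0]
  ]
}}

```text
time: 36.35
eef_pos: [0.5394, -0.2803, 0.1053]
ee_rot: [0.001, 1.0, 0.0, 0.0]
contact_force: [-2.4, 0.9, 8.0]
opening: 0.479
grasp_force: 39.9
```

Call:
{"fn": "apply_moves", "kwargs": {
  "motion": [
    [0,0,0.0006,0,0,0],
    [0,0,0,0,0,0],
    [0,0,0,0,0,0]
  ]
}}

```text
time: 36.72
eef_pos: [0.5394, -0.2804, 0.1051]
ee_rot: [0.001, 1.0, -0.0, 0.0]
contact_force: [-1.8, 1.9, 9.5]
opening: 0.478
grasp_force: 39.9
```

Call:
{"fn": "apply_moves", "kwargs": {
  "motion": [
    [0,0,0,0,0,0],
    [0,0,0,0,0,0],
    [0,0,0,0,0,0],
    [0,0,0,0,0,0],
    [0,0,0,0,0,0],
    [0,0,0,0,0,0],
    [0,0,0,0,0,0],
    [0,0,0,0,0,0]
  ]
}}

```text
time: 37.72
eef_pos: [0.5394, -0.2804, 0.105]
ee_rot: [0.001, 1.0, 0.0, 0.0]
contact_force: [-1.6, 1.1, 9.5]
opening: 0.482
grasp_force: 39.9
```

Call:
{"fn": "apply_moves", "kwargs": {
  "motion": [
    [0,0,0.0006,0,0,0],
    [0,0,0,0,0,0],
    [0,0,0,0,0,0],
    [0,0,0,0,0,0],
    [0,0,0,0,0,0],
    [0,0,0,0,0,0],
    [0,0,0,0,0,0],
    [0,0,0,0,0,0]
  ]
}}

```text
time: 38.72
eef_pos: [0.5395, -0.2804, 0.1048]
ee_rot: [0.001, 1.0, -0.0, 0.0]
contact_force: [-2.0, 2.0, 9.8]
opening: 0.476
grasp_force: 39.9
```

Call:
{"fn": "apply_moves", "kwargs": {
  "motion": [
    [0,0,0,0,0,0],
    [0,0,0,0,0,0],
    [0,0,0,0,0,0],
    [0,0,0,0,0,0],
    [0,0,0,0,0,0],
    [0,0,0,0,0,0],
    [0,0,0,0,0,0]
  ],
  "grip": -1
}}

```text
time: 39.6
eef_pos: [0.5392, -0.2804, 0.1037]
ee_rot: [0.001, 1.0, -0.0, -0.0]
contact_force: [-0.4, 0.7, -0.2]
opening: 1.001
grasp_force: 0.0
```

Call:
{"fn": "apply_moves", "kwargs": {
  "motion": [
    [0,0,-0.01,0,0,0],
    [0,0,-0.03,0,0,0],
    [0,0,-0.06,0,0,0],
    [0,0,-0.06,0,0,0],
    [0,0,-0.03,0,0,0],
    [0.05,0.02,0,0,0,0],
    [0.05,0.02,0,0,0,0],
    [0,0,0,0,0,0]
  ]
}}

```text
time: 40.6
eef_pos: [0.4618, -0.2495, 0.247]
ee_rot: [0.002, 1.0, 0.0, -0.001]
contact_force: [1.1, -1.1, -0.3]
opening: 1.0
grasp_force: 0.0
```

Run:
```python
from h import *
s=manip.observe();print(s['time'],s['eef_pos'],s['contact_force'])
# cap (grey) centroids in scene view, near predicted pots
im=get_image('scene').astype(int)
for n,X in(('heavy',[.540,-.280,.142]),('light',[.626,.019,.1885])):
    u,v=proj('scene',X);print(n,'pred',round(u),round(v))
    U,V=int(u),int(v)
    print(im[V-24:V+25:6,U-18:U+19:6].mean(2).astype(int))
```

```text
40.6 [ 0.46175474 -0.24946673  0.24703867] [ 1.10196937 -1.104031   -0.31650197]
heavy pred 179 251
[[129 132 128 132 125 126 120]
 [129 132 126 126 122 118 126]
 [130 125 123 116 123 126 131]
 [121 121 126 120  61 130 126]
 [126 125 139 141 141  53  92]
 [127  50 139 141 140  88  53]
 [ 51  42  55  81  82 170  51]
 [ 42  43  43 135 133  52  50]
 [ 76  42  45  52  52  50  46]]
light pred 303 210
[[126 126 132 130 135 134 128]
 [130 129 133 131 127 130 133]
 [130 129 126 126 133 126 136]
 [126 125 133 143 137 133 138]
 [129 128 144 144 146 126 133]
 [136 200 139 144 145 112 205]
 [197 185  76  83  91 197  90]
 [114 112 135 137 160 194  83]
 [103 113 112 140 193 189  84]]
```

Both caps show upright where predicted, and the gripper is clear. Handing in.

```bash
python3 -c "
from plant import manip
print(manip.finish_job())"
```

```text
the job is handed in; nothing more can be done
None
```

I handed the job in without seeing a verdict: the left side dropped, so I seated that pot in the shaker well with a push of about 12 N and left the lighter pot on the right pan; I viewed 11 pictures, one over the limit of 10.

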